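Pack a soap bar and hasp the gift crate shut

ROBOT

A 6-joint arm with a two-finger parallel gripper is mounted at the origin on the work surface. World frame = base frame: x ahead of the robot, y to its left, z up, the work surface at z = 0. Lengths are in m, angles in degrees, forces in N, time in s.
With the tool pointing down it reaches from about 0.375 to 0.75 m from the base axis. Payload 9 kg.
Tool frame: the origin (TCP) lies where the fingers leave the gripper's body, on its centre line; the fingertips stand 73 mm ahead of it and the grasp point (between the pads) lies 54 mm ahead of it (robot.tip_reach is the distance from the TCP to the fingertips, in m); z points along the fingers, y is the line along which they close (so a half turn about z gives the same grasp; the last joint's range is limited). The gripper opens to 85 mm and grips with 20 to 120 N. Pads are 22 mm wide; open, the fingers measure 114 mm over their backs; the gripper's body (76 mm by 85 mm) begins 54 mm behind the grasp point. The pads swing forward as they close: fully open they stand 13 mm farther back than shut.
Start: joints at [-86.499, 5.964, 5.575, 89.605, 0, 77.527], TCP at [0.165, -0.577, 0.304] pointing down, gripper open.
Joint ranges: [-171.21, 171.21], [-48.23, 106.86], [-62.78, 66.21], [-105.2, 120.99], [-86.42, 89.51], [-180, 180]. Speed limits (degrees/s): [127.2, 127.2, 147.25, 180, 180, 180].

INTERFACE

Orientations are given as [roll, pitch, yaw] about the fixed x, y, z axes, in that order (R = Rz(yaw) Ry(pitch) Rx(roll)).
In Python, from plant import robot gives the robot as it stands. Calls block until the motion is done:
- robot.move_pose(position, orientation): joint-space move of the TCP to a pose.
- robot.line_to(position, vel=0.15, rotation=None, guard=None): straight line of the TCP; rotation=None keeps the orientation; vel is the mean speed in m/s. With guard (N) it stops when the force on the tool has changed by that much, and returns True; else False.
- robot.goto_joints(angles): joint-space move.
- robot.set_gripper(opening): finger opening in m; the grip force is fixed at half the most; returns when the fingers have stopped.
- robot.pause(seconds).
- robot.ik(position, orientation): joint angles nearest the present ones, or None.
- robot.observe(): the state.
- robot.grab_frame(name): name is "side" or "top"; returns the picture (480x640x3 uint8, blue, green, red); there is no depth.
- robot.get_calibration(name): a dict with "vertical_fov" (degrees; the focal length in pixels is half the picture's height over the tangent of half this angle, whatever the lens; pixels are square), "cx", "cy" (the principal point, pixels), "k1" (the pictures are not rectified: a ray, as slopes to the right and down, at radius r is drawn at 1 + k1 r^2 times it, then the intrinsics apply), "rvec" (rotation vector, rad) and "tvec" (3), from world to camera coordinates, as OpenCV has them. Camera axes: x right, y down, z forward; pixel columns grow to the right and rows downward; lengths in m; the calibration is good to about 2 mm. A picture is of the moment at which its call begins. get_calibration takes no time and is no camera call.
A pose or a line that the arm cannot do raises robot.IKError and nothing moves.
- robot.job_done(): hands the job in; it is judged then, once.
The state is a dict: "time": time; "q": joint angles; "qvel": joint speeds; "joint_torque": joint torques, N m; "tool_pos": TCP position; "tcp_rot": TCP orientation; "ft_force": force on the tool from outside, world axes, zero at the start; "torque": the same for the moment, N m; "gripper_width": finger opening in m; "gripper_force": force on a finger pad.
Only numpy, scipy, OpenCV 4.12 (cv2) and the standard library are available. Lean on these libraries where they do the work, as an engineer would, in place of code of your own. Each camera call takes 0.05 s, during which the arm holds its last target. There are 200 camera calls.

TASK

Take the green soap bar out of the drying rack and stand it on its edge in the empty foam place of the plywood gift crate, between its two low ridges, lowering it in gently rather than dropping it. Then close the crate's lid fully, and after that swing the dark steel hasp over the lid's brass catch until it lies flat on the lid. Leave the other two bars in the rack and do not knock the bottle, the red cover or the spoon about.

Things in the scene. Friction and masses are not known exactly. Their poses are not given: they have to be found in the camera images.
- soap_green: Green soap bar, 62 long (own x) x 28 thick (own y) x 46 tall (z) mm, 85 g, standing on its long narrow face in one of the rack's three slots. Origin: centre of its underside.
- soap_pink: Pink bar of the same size and origin, in another slot; stays there.
- soap_yellow: Yellow bar of the same size and origin, in another slot; stays there.
- rack: Fixed wooden drying rack, 68 (x) x 128 (y) x 53 mm tall, base 6 mm thick. Three slots run along its x at y = -40, 0 and +40 mm, parted by 5 mm walls as tall as the bars, about 4 mm from each bar's faces: a bar in it can be taken only by its two ends (62 mm apart along x), which stand free. Origin: centre of its underside.
- crate: Fixed plywood gift crate, 170 (x) x 240 (y) mm, rim at z = 78 mm, walls 8 mm. Lid hinged along the +x rim, hasp at the middle of the -x rim. Foam blocks fill both x ends up to z = 70 mm, leaving a lane along y with |x| under 35 mm; two packed bars fixed in it at y = -97 and +97 mm reach z = 58 mm; the middle place is empty. Origin: centre of its underside.
- crate_nest (a point): Floor centre of the empty place (12 mm above the crate's underside); axes as the crate's. The bar's underside centre belongs here, its length along x. The place is 70 (x) x 36 (y) mm: foam blocks at its ends rise 12 mm above a bar's top, so the ends cannot be held there; in y only 8 mm high ridges (18 to 26 mm out), then free to 84 mm.
- lid (a joint): Lid angle, 0 = shut, grows as it opens upward (1.57 = upright), at most 2.05. A stiff hinge: it stays where it is left; about 5 N at the edge moves it.
- lid_hinge (a point): Middle of the lid's hinge line, which runs along the crate's y; axes as the crate's. The lid is a 172 x 240 mm board, 10 mm thick, its underside on this line. The brass catch stands 14 mm out of its outer face, 137 mm from the hinge, in the middle; 12 mm wide.
- lid_edge (a point): Middle of the lid's free edge, at its outer (top) face; moves with the lid.
- hasp (a joint): Hasp angle, 0 = flat on the closed lid with its slot over the catch, grows as it swings up and outward off the crate, at most 2.5. Stiff: it stays where it is left; about 1 N at its tip moves it.
- hasp_hinge (a point): Middle of the hasp's hinge line, which runs along the crate's y, 91 mm out towards the crate's -x and 90 mm above its underside; axes as the crate's. The hasp is a dark steel strap 36 mm wide, 4 mm thick, reaching 75 mm from here, with a slot from 28 to 48 mm; the last 27 mm are solid.
- hasp_tip (a point): Middle of the hasp's free end, on the face that is uppermost when closed; moves with the hasp.
- oil_bottle: Amber bottle with black cap, 48 mm across, 120 mm tall, standing. Bystander. Origin: centre of its underside.
- red_cover: Red round jar cover, 72 mm across, 14 mm thick, lying. Bystander. Origin: centre of its underside.
- spoon: Measuring spoon, 150 mm long, lying along its x. Bystander.
Things that resemble listed ones, but are neither listed nor needed, are in the scene too. Of the things like the soap_green, leave any that is blue; of the rest the larger one is meant.

How it is judged:
By the outcome, as a careful person would: the job done as asked, in the order asked, and still so for the second after the job is handed in, with the robot touching nothing.
It also fails if it takes over 72 s, if anything falls off the work surface, if the arm or the gripper's body presses on something with over 40 N, if the wrist force passes 120 N, or if a joint passes its speed limit or range.

## Working session

There is one attempt and no reset: what is moved stays moved. The work goes in short steps, each a Python script; the robot and the scene stay as the last script left them, time stands still between calls to the robot, and variables do not carry over. Pictures are saved under pics/ and viewed, at most 10 in all, crops included, and the job is handed in when it is done.

```bash
ls; mkdir -p pics; cat > h.py <<'E'
import numpy as np, cv2
from plant import robot
def cam(n):
    c=robot.get_calibration(n); f=240/np.tan(np.radians(c["vertical_fov"]/2))
    R=cv2.Rodrigues(np.array(c["rvec"],float))[0]; return c,f,R,np.array(c["tvec"],float).ravel()
def ray(n,u,v):
    c,f,R,t=cam(n); d=np.array([(u-c["cx"])/f,(v-c["cy"])/f]); s=d.copy()
    for _ in range(30): s=d/(1+c["k1"]*(s@s))
    return -R.T@t, R.T@np.array([s[0],s[1],1])
def atz(n,u,v,z):
    o,d=ray(n,u,v); return o+d*(z-o[2])/d[2]
def proj(n,p):
    c,f,R,t=cam(n); q=R@np.array(p)+t; s=q[:2]/q[2]; s=s*(1+c["k1"]*(s@s)); return s*f+[c["cx"],c["cy"]]
def tri(a,b):
    (o1,d1),(o2,d2)=ray("top",*a),ray("side",*b)
    s=np.linalg.lstsq(np.c_[d1,-d2],o2-o1,rcond=None)[0]; p,q=o1+s[0]*d1,o2+s[1]*d2
    return (p+q)/2,np.linalg.norm(p-q)
def snap(n,name,box=None,k=1):
    im=robot.grab_frame(n)
    if box: x0,y0,x1,y1=box; im=cv2.resize(im[y0:y1,x0:x1],None,fx=k,fy=k,interpolation=cv2.INTER_CUBIC)
    cv2.imwrite(f"pics/{name}.png",im)
E
python3 - <<'E'
from h import *
np.set_printoptions(precision=4,suppress=True)
for n in("top","side"):
    snap(n,n+"0"); c,f,R,t=cam(n); print(n,f,c["cx"],c["cy"],c["k1"],-R.T@t,R[2])
E
```

```text
pics
top 560.9242120202147 327.58564869420564 240.69132633702915 -0.05042755822451521 [ 0.347  -0.102   1.2594] [ 0.1913 -0.0016 -0.9815]
side 453.6541429886977 323.00332740833335 236.09619729517783 0.027421289212073367 [ 0.4033 -0.6832  0.749 ] [ 0.1908  0.6581 -0.7284]
```

View pics/top0.png

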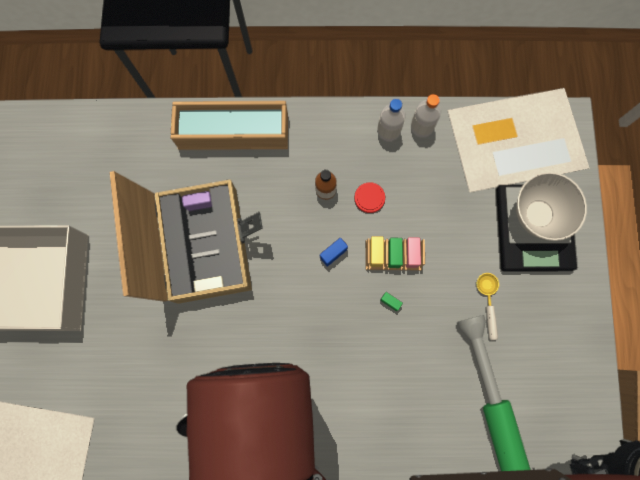

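View pics/side0.png

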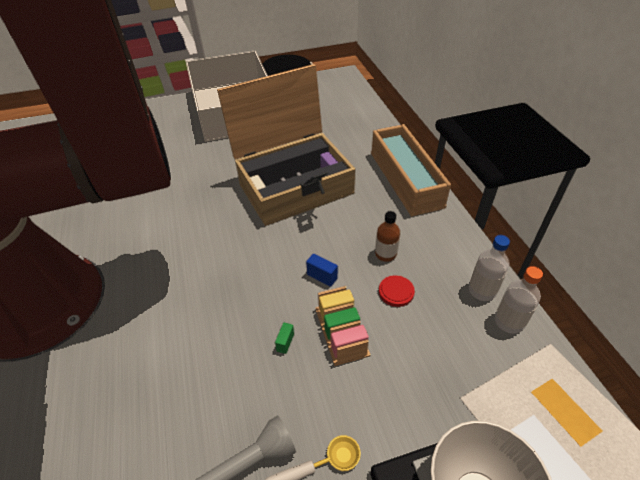

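Candidates for soap_green: the green bar in the rack (top 396,252), a small green bar lying on the table (391,302) and a blue bar (334,252). Blue is excluded and the larger green is meant, so I choose the one in the rack. The crate is at top (203,240) with its lid open to the left, and the hasp is at (250,228). I'll check with close crops.

```bash
python3 - <<'E'
from h import *
snap("top","rack",(310,215,440,315),6)
snap("top","crate",(105,165,275,315),4.6)
E
```

```text
(no output)
```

View pics/rack.png

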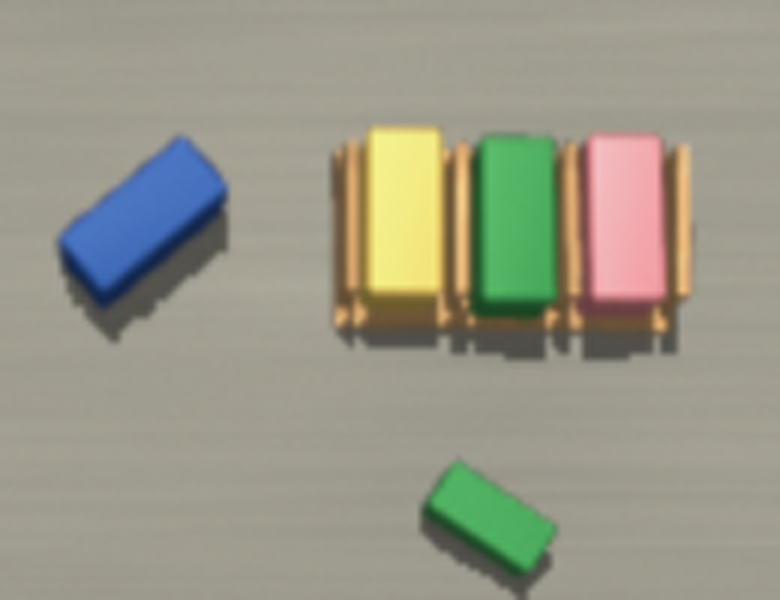

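View pics/crate.png

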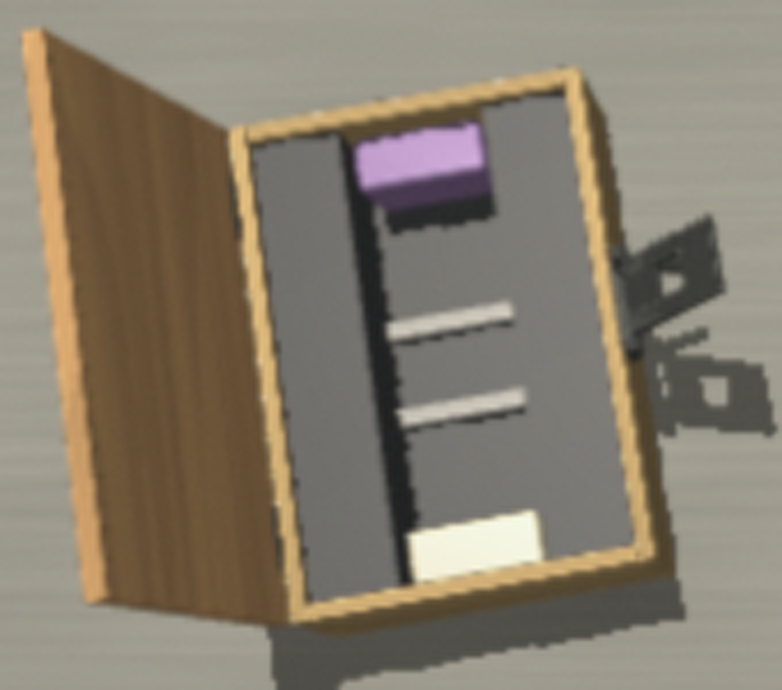

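The rack crop confirms the full-size green bar in the middle slot, with top corners at crop (478,138), (552,138), (556,300) and (478,302). The crate crop shows rim corners at (232,130), (577,68), (655,552) and (295,620), and the hasp up and outward at the right. The small green bar is lying loose, so it is not the one wanted.

```bash
python3 - <<'E'
from h import *
from scipy.optimize import least_squares
np.set_printoptions(precision=4,suppress=True)
f=lambda p,k,o:np.array(p)/k+np.array(o)
Rz=lambda a:np.array([[np.cos(a),-np.sin(a)],[np.sin(a),np.cos(a)]])
def fit(px,loc,z,x0):
    W=np.array([atz("top",*p,z)[:2] for p in px]); loc=np.array(loc)
    r=least_squares(lambda v:(v[:2]+loc@Rz(v[2]).T-W).ravel(),x0)
    print("fit",r.x[:2],np.degrees(r.x[2]),"res mm",np.abs(r.fun).max()*1e3); return r.x
g=[f(p,6,(310,215)) for p in [(478,138),(552,138),(556,300),(478,302)]]
fit(g,[(.031,.014),(.031,-.014),(-.031,-.014),(-.031,.014)],.052,[.35,-.2,0])
c=[f(p,4.6,(105,165)) for p in [(232,130),(577,68),(655,552),(295,620)]]
C=fit(c,[(.085,-.12),(-.085,-.12),(-.085,.12),(.085,.12)],.078,[.35,.2,1.6])
def cw(p): return np.r_[C[:2]+Rz(C[2])@np.array(p[:2]),p[2]]
# lid angle: underside free corners; hasp angle
L=[f((45,32),4.6,(105,165)),f((104,602),4.6,(105,165))]
r=least_squares(lambda a:np.r_[[proj("top",cw((.085-.172*0+.172*-np.cos(a[0]),y,.078+.172*np.sin(a[0]))))-L[i] for i,y in enumerate((-.12,.12))]].ravel(),[1.8]); print("lid",r.x,r.fun)
H=[f((711,215),4.6,(105,165)),f((724,290),4.6,(105,165))]
r=least_squares(lambda a:np.r_[[proj("top",cw((-.091+.075*np.cos(a[0]),y,.09+.075*np.sin(a[0]))))-H[i] for i,y in enumerate((-.018,.018))]].ravel(),[2.]); print("hasp",r.x,r.fun)
print("nest",cw((0,0,.012)),"ridges",[atz("top",*f(p,4.6,(105,165)),.02) for p in [(450,322),(463,408)]])
# cross-check with side view projections
print("side: bar top",proj("side",(*fit(g,[(.031,.014),(.031,-.014),(-.031,-.014),(-.031,.014)],.052,[.35,-.2,0])[:2],.052)), "rim corners",[proj("side",cw(q)) for q in [(.085,-.12,.078),(-.085,-.12,.078),(-.085,.12,.078)]])
print(robot.tip_reach,robot.observe()["tcp_rot"],robot.observe()["time"],robot.observe()["gripper_width"])
E
```

```text
fit [ 0.5576 -0.2536] -0.6349799353443822 res mm 1.3064501597088718
fit [0.5833 0.1697] 100.3503754642701 res mm 2.1646073335697125
lid [1.73] [-1.0797 -1.2422  0.5655 -0.7941]
hasp [2.2897] [ 0.0033 -0.6882  0.0185 -0.0775]
nest [0.5833 0.1697 0.012 ] ridges [array([0.6029, 0.1779, 0.02  ]), array([0.56  , 0.1699, 0.02  ])]
fit [ 0.5576 -0.2536] -0.6349799353443822 res mm 1.3064501597088718
side: bar top [340.9327 316.3822] rim corners [array([322.1603, 132.3746]), array([355.5307, 168.537 ]), array([260.9627, 201.6918])]
0.0726 [-179.9579   -0.0089   15.9721] 0.2 0.0851696578292797
```

The side view agrees: the predicted bar top is (341,316) and the picture shows about (342,318). Next I grasp the bar by its ends, lift it, and stand it on free table for a regrasp by its faces.

```bash
python3 - <<'E'
from h import *
np.set_printoptions(precision=4,suppress=True)
for y in (-90.6,89.4):
    print(y,robot.ik([.5576,-.2536,.09],[180,0,y]))
for y in (10,-80,100,190):print("tbl",y,robot.ik([.46,-.01,.09],[180,0,y]))
for y in (-79.65,100.35):print("nest",y,robot.ik([.5833,.1697,.1],[180,0,y]))
q0=robot.observe()["q"]
y=min((-90.6,89.4),key=lambda a:abs(robot.ik([.5576,-.2536,.09],[180,0,a])[5]-q0[5]))
robot.move_pose([.5576,-.2536,.2],[180,0,y])
print(robot.line_to([.5576,-.2536,.088],vel=.1,guard=8))
o=robot.observe();print(o["tool_pos"],o["ft_force"],o["time"],y)
robot.set_gripper(.04)
o=robot.observe();print(o["gripper_width"],o["gripper_force"],o["ft_force"],o["tool_pos"])
if .055<o["gripper_width"]<.068:
    robot.line_to([.5576,-.2536,.19],vel=.12)
    o=robot.observe();print(o["gripper_width"],o["gripper_force"],o["tool_pos"],o["time"],o["q"])
snap("side","lift",(200,40,500,265),2.66)
E
```

```text
-90.6 [ -36.6708   12.3261   -9.9133   67.7606    0.     -126.0708]
89.4 [-36.6708  12.3261  -9.9133  67.7606   0.      53.9292]
tbl 10 [-17.6054 -14.8397 -36.7017  68.1379   0.     152.3946]
tbl -80 [ -17.6054  -14.8397  -36.7017   68.1379    0.     -117.6054]
tbl 100 [-17.6054 -14.8397 -36.7017  68.1379   0.      62.3946]
tbl 190 [-17.6054 -14.8397 -36.7017  68.1379   0.     -27.6054]
nest -79.65 [  3.9033  10.977  -10.3512  68.6717   0.     -96.4467]
nest 100.35 [  3.9033  10.977  -10.3512  68.6717   0.      83.5533]
False
[ 0.5581 -0.2539  0.0889] [ 0.2248 -0.067   0.3379] 3.35 89.4
0.06120371109970561 66.12051129341125 [0.7256 0.0828 5.2187] [ 0.5581 -0.254   0.0889]
0.061485834039646366 65.69127917289734 [ 0.5572 -0.2533  0.1889] 4.7 [-36.6725   8.7088  -3.4226  77.9614   0.0008  53.9298]
```

View pics/lift.png

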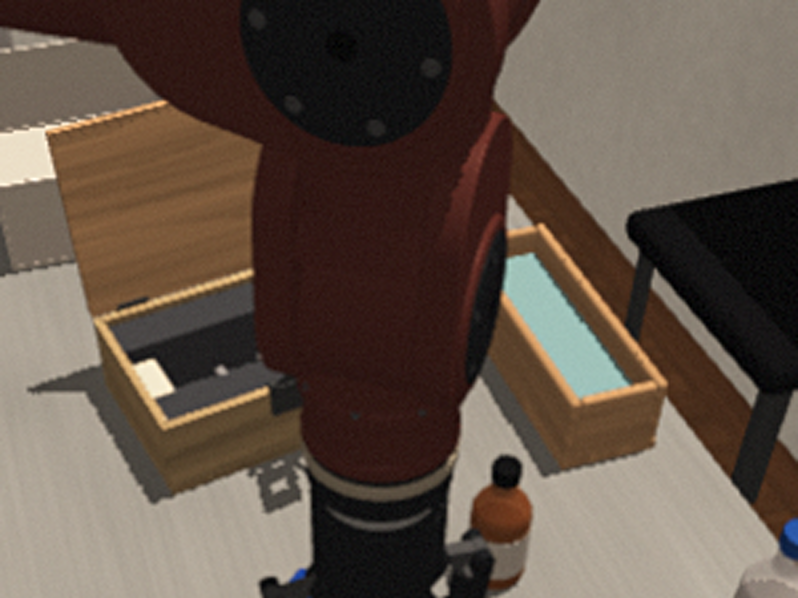

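The bar is in the gripper at 61 mm width. The crate rim corner appears at about side (260,201), against a prediction of (261,202). Now I set it down on the table and regrasp by the faces.

```bash
python3 - <<'E'
from h import *
np.set_printoptions(precision=4,suppress=True)
P=[.46,-.01]
robot.move_pose([*P,.18],[180,0,-170])
robot.line_to([*P,.094],vel=.12)
print(robot.line_to([*P,.079],vel=.02,guard=4))
o=robot.observe();print(o["tool_pos"],o["ft_force"],o["tcp_rot"])
robot.set_gripper(.085)
robot.line_to([*P,.16],vel=.15)
robot.move_pose([*P,.16],[180,0,100.35])
print(robot.line_to([*P,.090],vel=.1,guard=6))
robot.set_gripper(.015)
o=robot.observe();print(o["tool_pos"],o["gripper_width"],o["gripper_force"],o["ft_force"])
robot.line_to([*P,.19],vel=.12)
o=robot.observe();print(o["gripper_width"],o["gripper_force"],o["time"])
snap("side","re",(200,60,500,285),2.66)
E
```

```text
True
[ 0.46   -0.01    0.0829] [-1.6691 -0.0554  4.8465] [ 179.9975   -0.0064 -169.9994]
False
[ 0.4603 -0.0101  0.0904] 0.02705354626956266 60.136810541152954 [-0.2751  0.3842  2.5796]
0.027205931664458363 59.556793570518494 12.3
```

View pics/re.png

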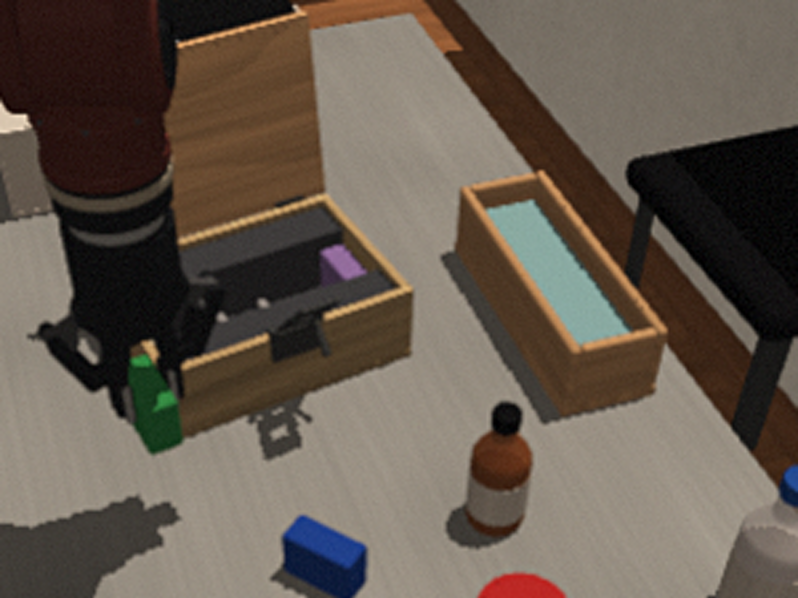

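The bar is held by its faces, upright (crop 155,405), and nothing was disturbed. Now I lower it into the nest.

```bash
python3 - <<'E'
from h import *
np.set_printoptions(precision=4,suppress=True)
N=[.5833,.1700]; E=[180,0,100.35]
robot.line_to([.46,-.01,.22],vel=.2)
robot.move_pose([*N,.22],E)
robot.line_to([*N,.125],vel=.12)
hit=robot.line_to([*N,.098],vel=.02,guard=4)
o=robot.observe();print(hit,o["tool_pos"],o["ft_force"],o["torque"],o["gripper_width"],o["time"])
snap("top","nest",(105,165,275,292),4.7)
E
```

```text
True [0.5832 0.17   0.1025] [-0.2873 -0.3007  5.5624] [-0.0592  0.1424  0.0732] 0.02724240228392112 15.5
```

View pics/nest.png

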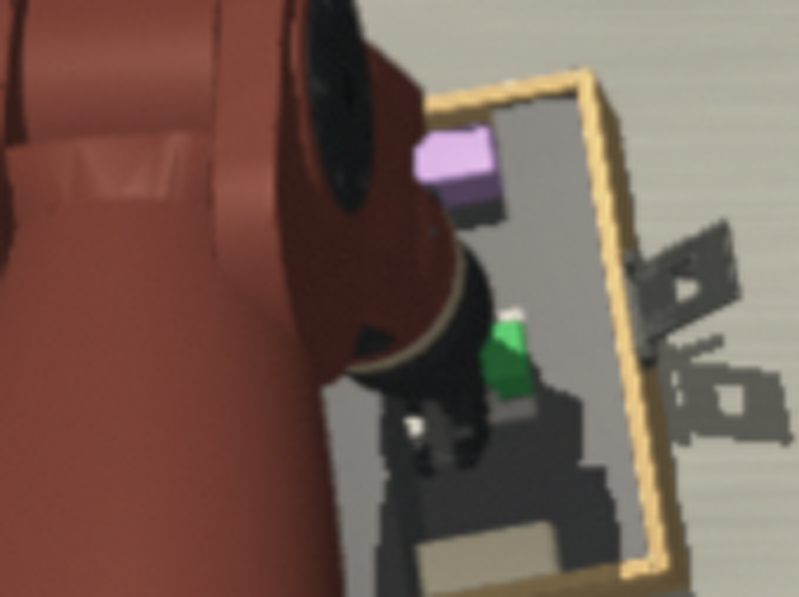

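The bar's underside is at 12.1 mm, which is the nest floor (a ridge would read 20 mm), and the green bar sits between the ridges (crop 508,350). Now I release, retreat, go behind the lid and push it along its arc.

```bash
cat >> h.py <<'E'
CR=np.array([.5833,.1698]); A=np.radians(100.35); EO=[180,0,100.35]
def W(X,Y,Z): # crate frame tip bottom -> world TCP
    c,s=np.cos(A),np.sin(A); return [CR[0]+c*X-s*Y,CR[1]+s*X+c*Y,Z+robot.tip_reach]
E
python3 - <<'E'
from h import *
np.set_printoptions(precision=4,suppress=True)
w,Y=.011,.045
def tip(t,s=.155):
    if t>np.pi/2: return W(.085-.172*np.cos(t)+.01*np.sin(t)+w,Y,.078+.15*np.sin(t))
    return W(.085-s*np.cos(t)+.01*np.sin(t)+w,Y,.078+s*np.sin(t)+.01*np.cos(t))
a=W(.165,Y,.29); b=W(.165,Y,.22)
path=[tip(t) for t in (1.73,1.5,1.25,1.0,.78,.58,.4,.25,.12)]
print([robot.ik(p,EO) is not None for p in [a,b]+path])
print(robot.ik(a,EO),robot.ik(tip(0),EO))
robot.set_gripper(.06); robot.pause(.2)
o=robot.observe(); robot.line_to([.5833,.17,.36],vel=.2)
robot.set_gripper(0)
robot.line_to(a,vel=.2); robot.line_to(b,vel=.15)
for p in path:
    h=robot.line_to(p,vel=.12,guard=25); f=robot.observe()
    print(f["ft_force"],f["time"],h)
    if h: break
else:
    q=tip(0); q[2]-=.004
    print(robot.line_to(q,vel=.05,guard=20)); f=robot.observe(); print(f["tool_pos"],np.array(W(0,0,.088))[2],f["ft_force"],f["time"])
    robot.line_to([q[0],q[1],.26],vel=.2)
    snap("side","lid",(200,60,500,285),2.66)
E
```

```text
[True, True, True, True, True, True, True, True, True, True, True]
[20.0649  7.9673 13.868  95.9008  0.     99.7149] [ -2.7156   0.2578 -15.256   74.4862   0.      76.9344]
[-0.4112  0.274   0.1707] 20.25 False
[ 0.4087  0.2224 -0.1466] 20.725 False
[-0.6672  0.0231  0.0725] 21.2 False
[-0.2759  0.0292 -0.5452] 21.675 False
[ 0.0913  0.2627 -0.1062] 22.1083 False
[ 0.2142  0.1004 -0.1369] 22.5167 False
[ 0.2774 -0.1977  0.6277] 22.9 False
[0.0029 0.7746 0.822 ] 23.2417 False
[ 0.0923 -0.4659 -1.0316] 23.5583 False
True
[0.5504 0.104  0.1606] 0.1606 [-1.6544  0.583  11.8028] 23.9833
```

View pics/lid.png

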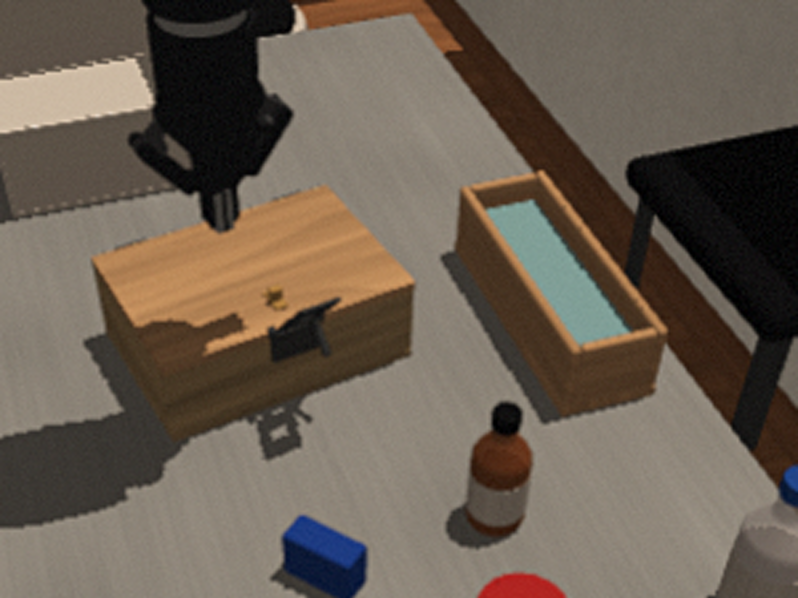

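The lid lies shut: contact was at the expected lid-top height, and the catch is visible at crop (275,298). The hasp still stands up and outward at (300,330). Now I swing it over.

```bash
python3 - <<'E'
from h import *
np.set_printoptions(precision=4,suppress=True)
w=.011
def tip(t):
    if t>np.pi/2: return W(-.091+.075*np.cos(t)-.004*np.sin(t)-w,0,.09+.062*np.sin(t))
    s=.062+.010*(1-t/(np.pi/2))
    return W(-.091+s*np.cos(t)-.004*np.sin(t)-w,0,.09+s*np.sin(t)+.004*np.cos(t))
a0=robot.observe()["tool_pos"]
a=W(-.178,0,.19); b=W(-.178,0,.135)
path=[tip(t) for t in (2.29,2.0,1.75,1.5,1.25,1.0,.78,.58,.4,.25,.12)]
print([robot.ik(p,EO) is not None for p in [a,b]+path])
robot.line_to(a,vel=.2); robot.line_to(b,vel=.12)
for p in path:
    h=robot.line_to(p,vel=.07,guard=20)
    if h: print("hit",robot.observe()["ft_force"],p); break
else:
    q=W(-.027,0,.096); robot.line_to(q,vel=.05,guard=20)
    q=W(-.027,0,.084)
    print(robot.line_to(q,vel=.03,guard=15)); f=robot.observe(); print(f["tool_pos"],f["tool_pos"][2]-robot.tip_reach,f["ft_force"],f["time"])
    robot.line_to([q[0],q[1],.25],vel=.15)
    robot.move_pose(W(.02,.1,.25),EO)
    print(robot.observe()["time"])
    snap("side","hasp",(230,110,380,222),5.3)
E
```

```text
[True, True, True, True, True, True, True, True, True, True, True, True, True]
True
[0.5886 0.1433 0.1649] 0.09225590480223822 [-3.6602 -0.7896 10.4817] 30.7917
32.1083
```

View pics/hasp.png

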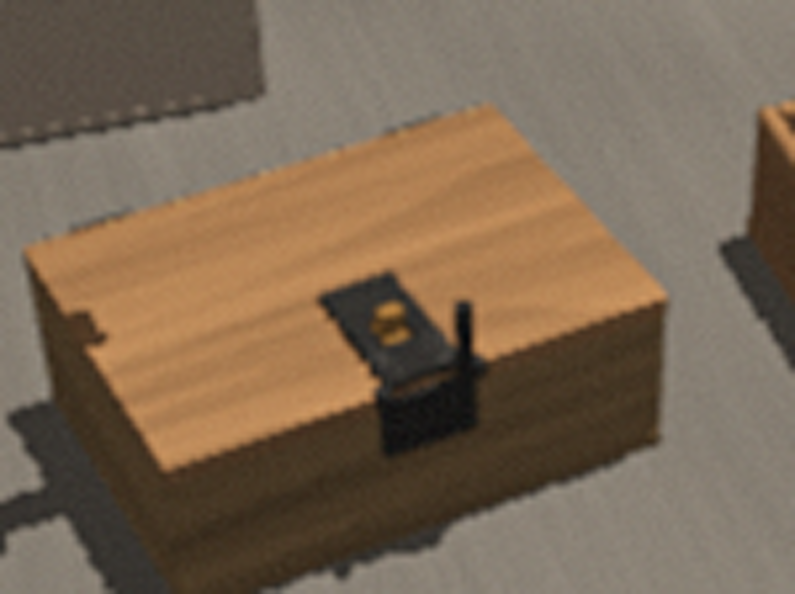

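The hasp lies flat on the lid with the brass catch through its slot (crop 390,325). Contact was at z = 92.3 mm, which is the lid top plus 4 mm. The arm is clear, so I'm handing in.

```bash
python3 -c "
from plant import robot
print(robot.job_done())"
```

```text
the job is handed in; nothing more can be done
None
```

The green bar stands on the nest floor between its ridges, the lid is shut and the hasp lies flat over the catch, handed in at about 32 s; I took no last picture of the rack or bystanders, but no contact with them showed up.

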